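# Counter-hold a hidden bolt head behind the pedal bracket

### The job

The nut driver on the bench shear's pedal unit is dragging the bolt round with the nut. Push the pedal all the way down onto its stop (it stays down and draws the cover back), then reach down into the gap behind the bracket, grip the hexagonal bolt head squarely between the fingers and hold it firmly so that it no longer turns. Finish while still holding the bolt head, with the pedal still down, and leave the other things where they are.

Things in the scene. Friction and masses are not known exactly. Their poses are not given: they have to be found in the camera images.
- unit: pedal unit of a bench shear, fixed on the blue table: dark steel base plate 200 x 223 x 8 mm with an upright bracket, a grey gear case behind it, a grey nut driver (41 mm thick, top 81 mm high) in front of it and a pedal at its right (-y). Origin on the table top under the middle of the bracket plate; x points from the front (driver) to the back (gear case), y to the left along the bracket, z up.
- bracket_top (a point): middle of the top edge of the upright steel bracket plate: 6 mm thick, 120 mm wide along y, top 80 mm above the table; axes as the unit's. Behind it lies a gap 54 mm wide (unit x = 3 to 57 mm), open at both ends, floor 8 mm above the table; then the gear case, 55 mm deep, 128 mm wide, 78 mm high (88 mm with the cover's side rails). Only the bolt is in the gap.
- pedal_pad (a point): middle of the top of the pedal's black rubber pad (54 mm along x, 42 mm along y), 86 mm above the table when up; the pad then slopes by 0.35 rad, front edge higher. Axes: the pedal's, parallel to the unit's when it is up. Down on its stop the pad is level and this point is 39 mm lower (47 mm above the table) and 11 mm farther to the front (-x of the unit).
- pedal (a joint): pedal angle in rad: 0 up, 0.35 fully down on its stop. Pressing the middle of the pad takes about 5 N at first, 7 N near the stop. A spring lifts the pedal but a friction catch is stronger, so it stays where it has been pushed.
- cover (a joint): flat aluminium cover plate, 58 x 128 x 4 mm, top 88 mm above the table, that hides the gap from above. Linked to the pedal: 0 m over the gap (pedal up), 0.055 m slid back over the gear case (pedal fully down); then the whole gap is open.
- bolt_head (a point): centre of the steel hexagonal bolt head in the gap, hidden by bracket and cover, midway along the bracket, in line with the driver: 30 mm across flats, 34.6 mm across corners, 18 mm thick along the bolt, 60 mm above the table, unit frame [0.029, 0, 0.060]. Bolt and this point's x axis lie along the unit's x; y and z turn with the bolt. 60 mm free beside it along +y and -y.
- bolt (a joint): turning angle of bolt and nut about the unit's x axis in rad; at 0, and every 60 degrees on, two flats face left and right (+y and -y). The running nut driver drags it slowly forward with about 0.05 N m, at about 0.12 rad/s when nothing holds it; a light grip stops it.
- punch: steel dapping punch, 18 mm thick, 73 mm high, standing on the unit's base plate at its front left; origin under its middle. Bystander.
- solder_tin: flat round green-lidded tin, 65 mm wide, 21 mm high, on the blue table. Bystander.
- oil_bottle: small oil bottle with a spout, 42 mm wide, 129 mm high, on the red-brown cabinet. Bystander.
- cutters: green-handled side cutters, 122 mm long, lying on the red-brown cabinet. Bystander.

How it is judged (in metres and radians):
On the way:
1. the gripper pushes the pedal down onto its stop (value of joint pedal above 0.325 rad and contact force between any of the fingers, the arm and pedal above 1 N), for 0.05 s.
At the end, for the whole second after the job is handed in: Pedal still down (above 0.31 of 0.35 rad); the fingers grip the bolt head with over 8 N, grasp point within 27 mm of its centre and 12 mm along the bracket; the bolt turns at under 0.03 rad/s; bystanders within 30 mm of their starts (value of joint pedal above 0.31 rad and contact force between the fingers and bolt above 8 N and distance between the grasp point and bolt_head below 0.027 m and y of the grasp point in the frame of unit between -0.012 and 0.012 m and velocity of joint bolt between -0.03 and 0.03 rad/s and value of joint bolt below 13.5 rad and distance of each of punch, solder_tin, oil_bottle, cutters from where it was at the start of the episode below 0.03 m); the arm keeps its last pose, push and grip.
It fails at once if a bystander is knocked away (distance of any of punch, solder_tin, oil_bottle, cutters from where it was at the start of the episode above 0.05 m).
It also fails if it takes over 45 s, if anything falls off the work surface, if the arm or the gripper's body presses on something with over 40 N, if the wrist force passes 120 N, or if a joint passes its speed limit or range.

### The arm

A 6-joint arm with a two-finger parallel gripper is mounted at the origin on a cart in front of the work surface, level with it; the furniture and walls round the work are solid. World frame = base frame: x ahead of the robot, y to its left, z up, the work surface at z = 0. Lengths are in mm, angles in rad, forces in N, time in s.
With the tool pointing down it reaches from about 400 to 825 mm from the base axis. Payload 7 kg.
Tool frame: the origin (TCP) lies on the centre line of the jaws, within the pads' length; the fingertips stand 22 mm ahead of it and the grasp point (between the pads) lies 3 mm ahead of it (r.tcp_to_tips is the distance from the TCP to the fingertips, in mm); z points along the fingers, y is the direction in which the jaws open and shut (so a half turn about z gives the same grasp; the last joint's range is limited). The gripper opens to 85 mm and grips with 20 to 120 N. Pads are 22 mm wide; open, the fingers measure 114 mm over their backs; the gripper's body (76 mm by 85 mm) begins 54 mm behind the grasp point. The pads swing forward as they close: fully open they stand 13 mm farther back than shut.
Start: joints at [-0.95, 0.359, 0.012, 0, -1.224, -0.288], TCP at [220.489, -637.95, 253.302] pointing down, gripper open.
Joint ranges: [-3.07, 3.07], [-1.43, 2.12], [-1.02, 1.25], [-3.03, 1.67], [-3.05, -0], [-3.03, 3.03]. Speed limits (rad/s): [2.39, 2.39, 3.01, 3.14, 3.14, 3.14].

### API

Orientations are given as a unit quaternion [w, x, y, z].
In Python, from cell import r gives the robot as it stands. The module is installed in compiled form; this text tells all that it offers.
- The arm moves only by the tool send_rows, never from a script. Its argument "steps" is a list of rows, each a list of 2 entries, a list of its own where there are three numbers: the shift along the tool's x, y, z in cm, then the turn, a rotation vector about the tool's x, y, z in rad. In form: [[[tx, ty, tz], [wx, wy, wz]], ...]. A call has exactly 10 rows; each row shifts and turns the commanded pose from where the row before left it, along the tool's axes as they then stand; what a row does not reach is not made up. A row lasts 1/12 s, in which the tool goes at most 41.7 mm and 7.16 degrees, less where a joint would pass 70% of its speed; a pose out of reach is approached as far as the arm can. A call is refused whole if a number of a shift passes 4.17 or a number of a turn 0.125, either way. A call with a gripper value outside its range is refused whole. "claw" is the closure, from 0 (fully open) to 1 (shut), set as the call begins (left out, the last holds). The fingers move at their own pace and stop on an object; "force" is the grip in N (left out, the last holds). Time passes only in rows, so rows that do not move let the fingers close, or fill a call up. It gives the time, the measured TCP pose, the force and the opening at its end, in the units of the state.
- r.get_state(): the state, without advancing time (a new reading comes with each control period).
- r.read_camera(name): name is "side" or "top"; returns a dict with "img" (400x640x3 uint8, red, green, blue), "depth" (400x640 float32, mm along the optical axis (not along the pixel's ray), 0 where there is no reading), "camera_matrix" (3x3 intrinsics, pixels), "origin" and "rotation" of the camera in the world. Camera axes: x right, y down, z forward; pixel columns grow to the right and rows downward; lengths in mm; the calibration is good to about 2 mm. A picture is of the moment at which its call begins.
- r.hand_in(): hands the job in, once; it reports no verdict.
The state is a dict: "time_s": time; "joint_positions": joint angles; "joint_velocities": joint speeds; "tau": joint torques, N m; "tcp_pos": TCP position; "tool_rot": TCP orientation; "contact_force": force on the tool from outside, world axes, zero at the start; "moment": the same for the moment, N m; "finger_gap": finger opening in mm.
Only numpy, scipy, OpenCV 4.12 (cv2) and the standard library are available. Lean on these libraries where they do the work, as an engineer would, in place of code of your own. Each camera call takes 0.05 s, during which the arm holds its last target.

## Working session

There is one attempt and no reset: what is moved stays moved. The work goes in short steps, Python scripts to look and compute and a tool call to move; the robot and the scene stay as the last step left them, time stands still between calls to the robot, and variables do not carry over. Pictures are saved under pics/ and viewed, and the job is handed in when it is done.

Besides the shell and the picture viewer there is one more tool, called after "Request:" in YAML: its name, and indented under it one key for each argument. send_rows: Moves the arm, as the interface text tells. Its arguments: {"type":"object","properties":{"steps":{"type":"array"},"claw":{"type":"number"},"force":{"type":"number"}},"required":["steps"]}

```bash
mkdir -p pics
python3 - <<'E'
from cell import r
import cv2,numpy as np
s=r.get_state()
for k,v in s.items(): print(k,np.round(v,3))
print(r.tcp_to_tips)
for n in("side","top"):
    c=r.read_camera(n); np.savez(f'{n}0.npz',**c)
    cv2.imwrite(f'pics/{n}0.png',c["img"][:,:,::-1]); print(n,c["camera_matrix"],c["origin"],c["rotation"])
E
```

```text
time_s 0.0
joint_positions [-0.95   0.359  0.011 -0.    -1.224 -0.288]
joint_velocities [ 0.     0.     0.    -0.     0.001 -0.001]
tau [-0.0000e+00 -5.8333e+01  2.9342e+01  6.9370e+00 -6.0000e-03 -0.0000e+00]
tcp_pos [ 220.359 -637.538  252.359]
tool_rot [-0.    -0.166  0.986  0.001]
contact_force [-0.724  0.023 -0.331]
moment [-0.018  0.018 -0.023]
finger_gap 85.399
22.0
side [[465.60152184   0.         322.18443197]
 [  0.         465.60152184 198.39747026]
 [  0.           0.           1.        ]] [225.32436228 704.63447795 627.64994318] [ 0.09363096 -0.16275217  0.86127007 -0.47218518]
top [[381.68323273   0.         322.32462248]
 [  0.         381.68323273 196.35603215]
 [  0.           0.           1.        ]] [ 465.90798685 -109.90103422  971.97315564] [-0.0337516   0.70669556 -0.70556712  0.04021513]
```

View pics/side0.png

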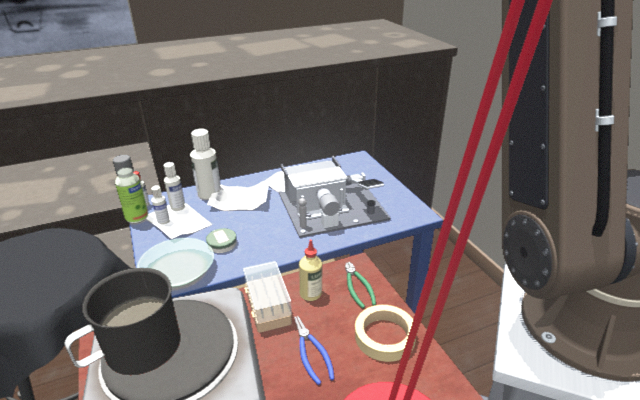

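View pics/top0.png

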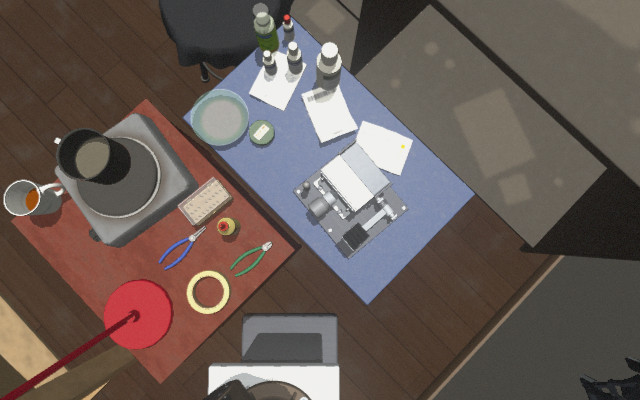

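The top view shows the unit at about (350,198), turned roughly 45°, with the black pedal pad at (356,236) and the cover at (357,177). The gripper is at the lower right, and the solder tin is at (262,132). I'll enlarge this next.

```bash
cat > h.py <<'E'
import numpy as np,cv2
from scipy.spatial.transform import Rotation as R
def q(w): return R.from_quat([w[1],w[2],w[3],w[0]])
def load(n): return dict(np.load(n,allow_pickle=True))
def ray(c,u,v):
    K=c["camera_matrix"]; d=np.array([(u-K[0,2])/K[0,0],(v-K[1,2])/K[1,1],1.]); return q(c["rotation"]).apply(d)
def px_z(c,u,v,z):
    d=ray(c,u,v); o=c["origin"]; return o+d*(z-o[2])/d[2]
def px_d(c,u,v):
    return c["origin"]+ray(c,u,v)*float(c["depth"][int(round(v)),int(round(u))])
def proj(c,p):
    x=q(c["rotation"]).inv().apply(np.atleast_2d(p)-c["origin"]); K=c["camera_matrix"]
    return x[:,:2]/x[:,2:]*[K[0,0],K[1,1]]+[K[0,2],K[1,2]]
def crop(c,fn,u0,v0,u1,v1,s):
    im=cv2.resize(c["img"][v0:v1,u0:u1,::-1],None,fx=s,fy=s,interpolation=cv2.INTER_CUBIC)
    for u in range((u0//10+1)*10,u1,10): cv2.putText(im,str(u),(int((u-u0)*s),8),0,.3,(0,255,255),1);cv2.line(im,(int((u-u0)*s),10),(int((u-u0)*s),14),(0,255,255),1)
    for v in range((v0//10+1)*10,v1,10): cv2.putText(im,str(v),(0,int((v-v0)*s)+4),0,.3,(0,255,255),1)
    cv2.imwrite(fn,im)
E
python3 - <<'E'
from h import *
c=load('top0.npz'); crop(c,'pics/t0c.png',285,135,415,260,5)
print(np.round(q(c["rotation"]).as_matrix(),3))
for p in [(356,236),(357,177),(345,290),(300,190),(348,255),(407,209),(262,132)]: print(p,px_d(c,*p).round(1))
c=load('side0.npz'); crop(c,'pics/s0c.png',270,150,400,240,6)
E
```

```text
[[ 0.001 -0.995  0.104]
 [-1.    -0.002 -0.009]
 [ 0.009 -0.104 -0.994]]
(356, 236) [ 467.  -195.7   87.4]
(357, 177) [ 604.8 -199.3   86.3]
(345, 290) [ 250.5 -216.4 -602.9]
(300, 190) [583.1 -62.    9.6]
(348, 255) [ 420.  -182.8   10.8]
(407, 209) [ 535.4 -333.7    7. ]
(262, 132) [729.2  34.7  24.9]
```

View pics/t0c.png

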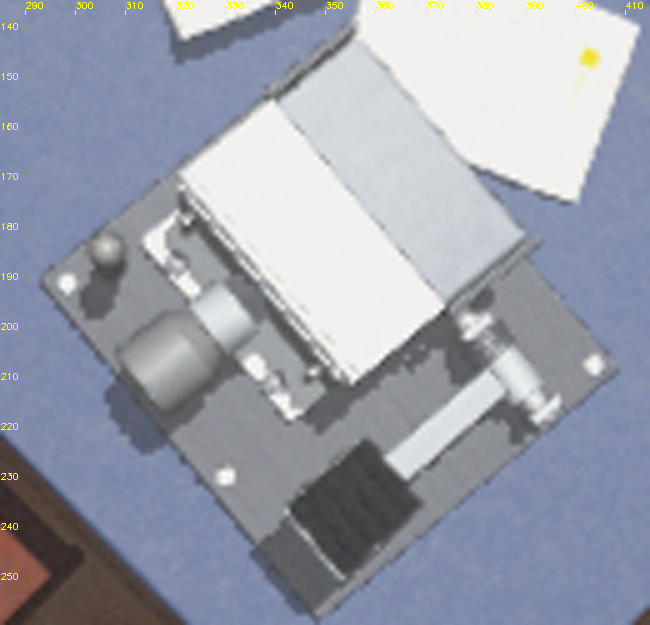

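View pics/s0c.png

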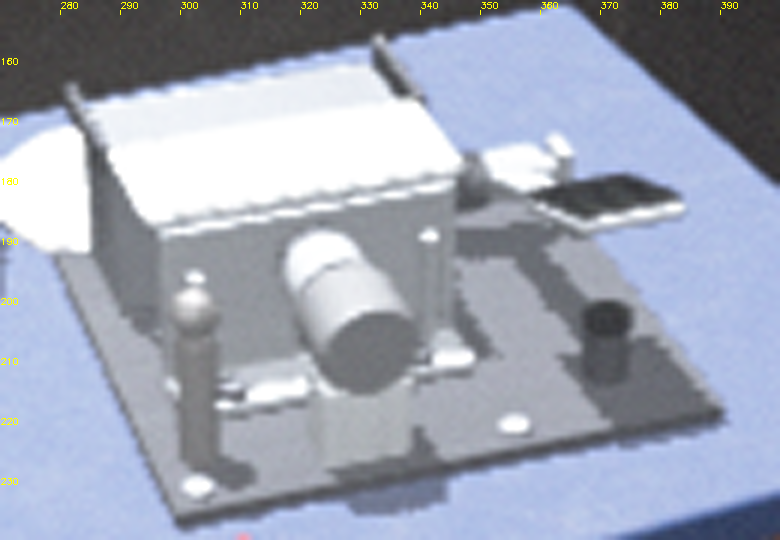

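Run:
```python
from h import *
c=load('top0.npz')
P={k:px_z(c,*p,z) for k,p,z in [('cFL',(320.5,170),88),('cFR',(355.5,212),88),('cBR',(374,196),88),('cBL',(340,154.5),88),('bL',(292.5,190.5),8),('bB',(348.5,258),8),('bR',(408.5,209),8),('padL',(342.5,237),95),('padB',(354,249.5),95),('padR',(369,235),77),('padT',(357.5,222.5),77)]}
for k,v in P.items(): print(k,v.round(1))
n=np.linalg.norm
a=lambda v: np.arctan2(v[1],v[0])
print('lens',n(P['cFL']-P['cFR']),n(P['cFR']-P['cBR']),n(P['bL']-P['bB']),n(P['bB']-P['bR']))
print('yaw x', a(P['cBR']-P['cFR']),a(P['cBL']-P['cFL']),a(P['bR']-P['bB']),'from y',a(P['cFL']-P['cFR'])-np.pi/2,a(P['bL']-P['bB'])-np.pi/2,a(P['cBL']-P['cBR'])-np.pi/2)
m=sum(P[k] for k in('cFL','cFR','cBR','cBL'))/4; print('cover mid',m)
print('pad mid',sum(P[k] for k in('padL','padB','padR','padT'))/4)
# dense: cover plane from depth fit heights
K=c["camera_matrix"]
vv,uu=np.mgrid[140:262,285:415]; d=c["depth"][140:262,285:415]
X=np.stack([(uu-K[0,2])/K[0,0]*d,(vv-K[1,2])/K[1,1]*d,d],-1); W=q(c["rotation"]).apply(X.reshape(-1,3))+c["origin"]; W=W.reshape(X.shape)
m2=(W[...,2]>80)&(W[...,2]<96)
lab,l=cv2.connectedComponents(m2.astype(np.uint8))
for i in range(1,lab):
    s=l==i
    if s.sum()>60:
        p=W[s]; print(i,s.sum(),np.median(p,0).round(1),p[:,2].std()); rr=cv2.minAreaRect(p[:,:2].astype(np.float32)); print(rr)
```

```text
cFL [ 620.9 -113.6   88. ]
cFR [ 522.4 -195.    88. ]
cBR [ 559.9 -238.5   88. ]
cBL [ 658.  -159.5   88. ]
bL [582.  -42.8   8. ]
bB [ 412.4 -184.3    8. ]
bR [ 535.4 -337.3    8. ]
padL [ 464.7 -164.1   95. ]
padB [ 436.4 -190.2   95. ]
padR [ 469.4 -227.2   77. ]
padT [ 498.5 -200.5   77. ]
lens 127.77120700223742 57.36861692699745 220.78507313957405 196.29234210204072
yaw x -0.8599833231389332 -0.8906714397607016 -0.8938608461947133 from y -0.8802631198051212 -0.8756561891005182 -0.8935753342858642
cover mid [ 590.31166186 -176.62712976   88.        ]
pad mid [ 467.25393664 -195.49738037   86.        ]
1 1493 [ 590.5 -176.    86. ] 1.9493226231753051
((606.903076171875, -194.98648071289062), (137.7399139404297, 114.09468078613281), 39.9541015625)
83 357 [ 464.7 -191.    88.3] 4.30782519134733
((465.3704833984375, -192.53857421875), (43.600372314453125, 49.82843780517578), 39.23711395263672)
```

Run:
```python
from h import *
c=load('top0.npz')
for p in [(530,245),(480,200),(420,130),(600,170),(430,10),(545,170),(227,227),(253,257),(472,192)]: print(p,px_d(c,*p).round(0))
c=load('side0.npz')
for p in [(300,215),(301,232)]: print(p,px_d(c,*p).round(0))
```

```text
(530, 245) [ 434. -916. -489.]
(480, 200) [ 617. -778. -597.]
(420, 130) [ 883. -508. -492.]
(600, 170) [  726. -1211.  -494.]
(430, 10) [1385. -561. -492.]
(545, 170) [ 724. -988. -484.]
(227, 227) [487.  98. 103.]
(253, 257) [414.  55.   1.]
(472, 192) [ 580. -504.    0.]
(300, 215) [592. -73.  38.]
(301, 232) [583. -55.   6.]
```

Request:
send_rows:
  steps:
    - [[-2.9, 2.6, 0], [0, 0, -0.001]]
    - [[-2.9, 2.6, 0], [0, 0, 0]]
    - [[-2.9, 2.6, 0], [0, 0, 0]]
    - [[-2.9, 2.6, 0], [0, 0, 0]]
    - [[-2.9, 2.6, 0], [0, 0, 0]]
    - [[-2.9, 2.6, 0], [0, 0, 0]]
    - [[-2.9, 2.6, 0], [0, 0, 0]]
    - [[-2.9, 2.6, 0], [0, 0, 0]]
    - [[-2.9, 2.6, 0], [0, 0, 0]]
    - [[-2.9, 2.6, 0], [0, 0, 0]]
  claw: 1
  force: 40

```text
time_s: 0.93
tcp_pos: [409.6, -295.4, 253.2]
tool_rot: [0.0, -0.166, 0.986, 0.0]
contact_force: [0.8, -0.6, -0.4]
finger_gap: 0.1
```

Request:
send_rows:
  steps:
    - [[-2.9, 2.6, 0], [0, 0, 0]]
    - [[-2.9, 2.6, 0], [0, 0, 0]]
    - [[-2.9, 2.6, 0], [0, 0, 0]]
    - [[0, 0, 1], [0, 0, -0.12]]
    - [[0, 0, 1], [0, 0, -0.12]]
    - [[0, 0, 1], [0, 0, -0.12]]
    - [[0, 0, 1], [0, 0, -0.12]]
    - [[0, 0, 1], [0, 0, -0.12]]
    - [[0, 0, 1], [0, 0, -0.12]]
    - [[0, 0, 1], [0, 0, -0.12]]

```text
time_s: 1.77
tcp_pos: [465.7, -195.0, 182.6]
tool_rot: [-0.0, -0.556, 0.831, 0.0]
contact_force: [-0.5, -0.1, -0.6]
finger_gap: 0.0
```

Run:
```python
from h import *
from cell import r
s=r.get_state()
for k,v in s.items(): print(k,np.round(v,3))
print(q(s['tool_rot']).as_matrix().round(3))
```

```text
time_s 1.767
joint_positions [-0.007  0.14  -0.457 -0.    -0.974 -0.384]
joint_velocities [ 1.000e-03  1.220e-01 -1.640e-01 -0.000e+00  2.850e-01  1.428e+00]
tau [ 1.4000e-02 -3.8243e+01  2.6313e+01  6.0990e+00 -4.8500e-01 -2.3790e+00]
tcp_pos [ 465.727 -194.997  182.583]
tool_rot [-0.    -0.556  0.831  0.   ]
contact_force [-0.534 -0.121 -0.587]
moment [ 0.065 -0.012 -0.003]
finger_gap 0.016
[[-0.381 -0.925 -0.001]
 [-0.925  0.381  0.   ]
 [ 0.     0.001 -1.   ]]
```

Request:
send_rows:
  steps:
    - [[0, 0, 0.6], [0, 0, -0.12]]
    - [[0, 0, 0.6], [0, 0, -0.12]]
    - [[0, 0, 0.6], [0, 0, -0.12]]
    - [[0, 0, 0.6], [0, 0, -0.12]]
    - [[0, 0, 0.6], [0, 0, -0.12]]
    - [[0, 0, 0.6], [0, 0, -0.12]]
    - [[0, 0, 0.6], [0, 0, -0.12]]
    - [[0, 0, 0.6], [0, 0, -0.12]]
    - [[0, 0, 0.6], [0, 0, -0.11]]
    - [[0, 0, 0], [0, 0, 0]]

```text
time_s: 2.6
tcp_pos: [465.0, -195.0, 128.0]
tool_rot: [0.0, 0.902, -0.432, -0.001]
contact_force: [-0.7, 0.7, -0.6]
finger_gap: -0.2
```

Run:
```python
from h import *
from cell import r
s=r.get_state()
for k in('tcp_pos','joint_positions','contact_force'): print(k,np.round(s[k],3))
print(q(s['tool_rot']).as_matrix().round(3))
c=r.read_camera('side'); crop(c,'pics/s1c.png',290,130,410,230,6)
```

```text
tcp_pos [ 465.042 -194.969  128.027]
joint_positions [-0.007  0.203 -0.525 -0.001 -0.845  0.685]
contact_force [-0.652  0.663 -0.625]
[[ 0.627 -0.779 -0.002]
 [-0.779 -0.627  0.   ]
 [-0.002  0.002 -1.   ]]
```

View pics/s1c.png

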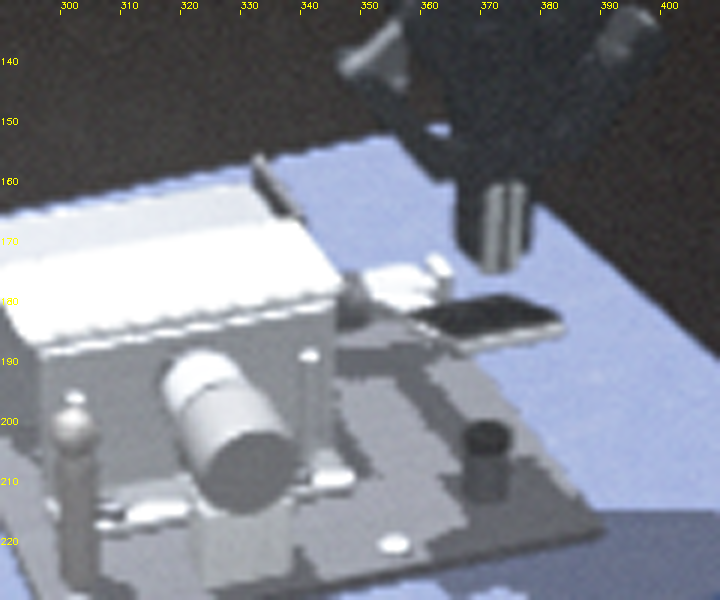

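The gripper is over the pad: fingertips at about (372,174) in the picture, pad centre at about (373,181). Pressing down now, following the arc.

Request:
send_rows:
  steps:
    - [[0, 0, 0.7], [0, 0, 0]]
    - [[0, 0, 0.7], [0, 0, 0]]
    - [[0, 0, 0.6], [0, 0, 0]]
    - [[-0.2, 0, 0.5], [0, 0, 0]]
    - [[-0.2, 0, 0.5], [0, 0, 0]]
    - [[-0.2, 0, 0.5], [0, 0, 0]]
    - [[-0.1, 0, 0.5], [0, 0, 0]]
    - [[-0.1, 0, 0.5], [0, 0, 0]]
    - [[-0.1, 0, 0.5], [0, 0, 0]]
    - [[-0.1, 0, 0.4], [0, 0, 0]]

```text
time_s: 3.48
tcp_pos: [459.7, -187.2, 74.8]
tool_rot: [0.0, 0.901, -0.434, 0.0]
contact_force: [-0.1, -2.7, 4.9]
finger_gap: -0.2
```

Request:
send_rows:
  steps:
    - [[-0.1, 0, 0.3], [0, 0, 0]]
    - [[0, 0, 0.2], [0, 0, 0]]
    - [[0, 0, 0.1], [0, 0, 0]]
    - [[0, 0, 0.1], [0, 0, 0]]
    - [[0, 0, 0], [0, 0, 0]]
    - [[0, 0, 0], [0, 0, 0]]
    - [[0, 0, 0], [0, 0, 0]]
    - [[0, 0, 0], [0, 0, 0]]
    - [[0, 0, 0], [0, 0, 0]]
    - [[0, 0, 0], [0, 0, 0]]

```text
time_s: 4.32
tcp_pos: [459.1, -186.4, 68.3]
tool_rot: [-0.0, 0.901, -0.434, -0.0]
contact_force: [-0.4, 1.4, 4.4]
finger_gap: 0.5
```

Request:
send_rows:
  steps:
    - [[0, 0, 0.1], [0, 0, 0]]
    - [[0, 0, 0.1], [0, 0, 0]]
    - [[0, 0, 0.1], [0, 0, 0]]
    - [[0, 0, 0], [0, 0, 0]]
    - [[0, 0, 0], [0, 0, 0]]
    - [[0, 0, 0], [0, 0, 0]]
    - [[0, 0, 0], [0, 0, 0]]
    - [[0, 0, 0], [0, 0, 0]]
    - [[0, 0, 0], [0, 0, 0]]
    - [[0, 0, 0], [0, 0, 0]]

```text
time_s: 5.15
tcp_pos: [459.1, -186.3, 66.3]
tool_rot: [-0.0, 0.901, -0.434, 0.0]
contact_force: [-5.3, 5.7, 18.5]
finger_gap: 0.1
```

Request:
send_rows:
  steps:
    - [[0, 0, -1], [0, 0, 0]]
    - [[0, 0, -2], [0, 0, 0]]
    - [[0, 0, -3], [0, 0, 0]]
    - [[0, 0, -3], [0, 0, 0]]
    - [[0, 0, -3], [0, 0, 0]]
    - [[0, 0, 0], [0, 0, 0]]
    - [[0, 0, 0], [0, 0, 0]]
    - [[0, 0, 0], [0, 0, 0]]
    - [[0, 0, 0], [0, 0, 0]]
    - [[0, 0, 0], [0, 0, 0]]
  claw: 0

```text
time_s: 5.98
tcp_pos: [458.4, -186.5, 184.0]
tool_rot: [0.0, 0.901, -0.434, -0.001]
contact_force: [0.5, -1.0, -0.0]
finger_gap: 85.5
```

Run:
```python
from h import *
from cell import r
s=r.get_state()
for k in('time_s','tcp_pos','contact_force','finger_gap'): print(k,np.round(s[k],3))
for n in('top','side'):
    c=r.read_camera(n); np.savez(f'{n}2.npz',**c); b=(285,125,415,250,5) if n=='top' else (270,140,400,240,6)
    crop(c,f'pics/{n}2c.png',*b)
print(r.get_state()['time_s'])
```

```text
time_s 5.983
tcp_pos [ 458.398 -186.465  184.037]
contact_force [ 0.513 -0.991 -0.015]
finger_gap 85.517
6.0833
```

View pics/top2c.png

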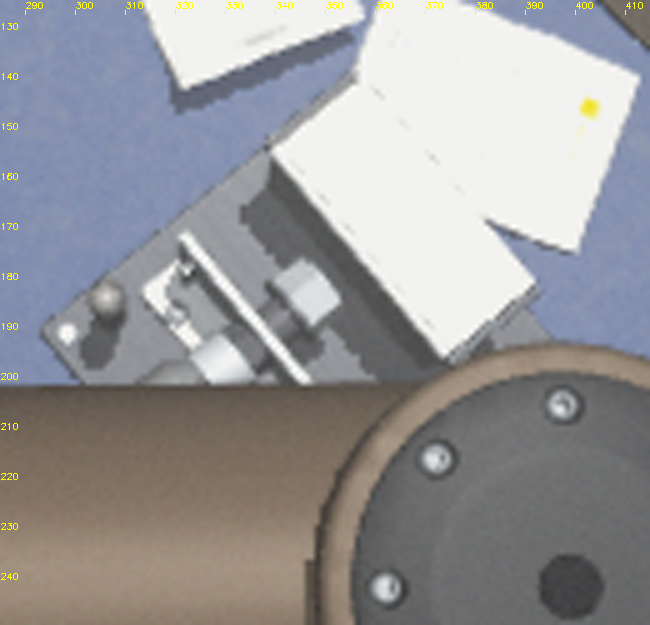

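View pics/side2c.png

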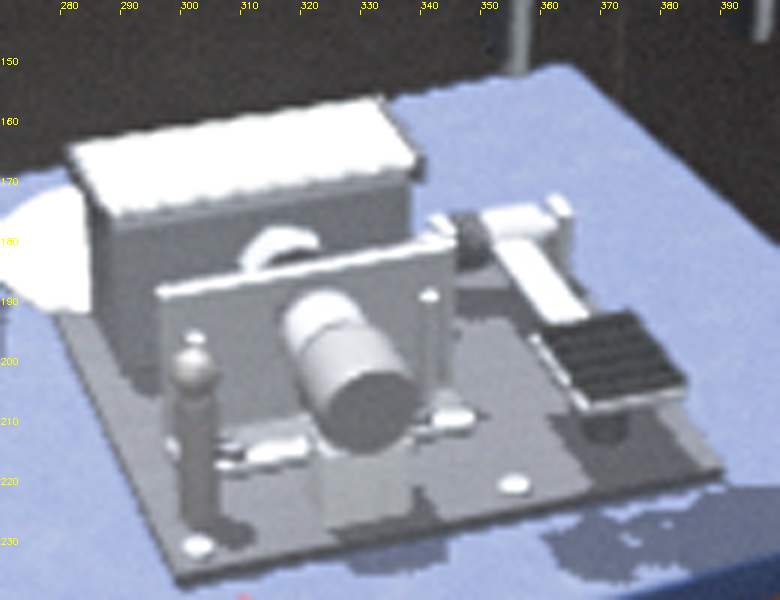

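The pedal rests on its stop, with the pad level at about (373,200) in the side view. The cover is back, and the bolt head shows at about (346,183) in the top view. I'll measure the head in the unit frame.

Run:
```python
from h import *
c=load('top2.npz'); crop(c,'pics/b2.png',328,168,368,202,18)
yaw=-0.88; o=np.array([589.7,-175.9])-29*np.array([np.cos(yaw),np.sin(yaw)]); print('unit origin',o)
Rz=R.from_euler('z',yaw)
vv,uu=np.mgrid[165:200,320:375]; d=c["depth"][165:200,320:375]; K=c["camera_matrix"]
X=np.stack([(uu-K[0,2])/K[0,0]*d,(vv-K[1,2])/K[1,1]*d,d],-1).reshape(-1,3)
W=q(c["rotation"]).apply(X)+c["origin"]; U=Rz.inv().apply(W-[o[0],o[1],0])
m=(U[:,2]>50)&(U[:,2]<82)&(U[:,0]>10)&(U[:,0]<50)&(abs(U[:,1])<30)
P=U[m]; print(m.sum(),np.median(P,0).round(1),P.min(0).round(1),P.max(0).round(1))
for p in P[np.argsort(P[:,1])]: print(p.round(1),end=' ')
b=U[(U[:,2]>72)&(U[:,2]<84)&(abs(U[:,0])<9)]; print('\nbracket',len(b),np.median(b,0).round(1),b.min(0).round(1),b.max(0).round(1))
cv=U[(U[:,2]>82)&(U[:,2]<94)&(U[:,0]>40)]; print('cover',cv.min(0).round(1))
for p,z in [((320.5,172),80),((345,201),80),((339,155),88),((374,198),88)]:
    w=px_z(c,*p,z); print(p,w.round(1),Rz.inv().apply(w-[o[0],o[1],0]).round(1))
s=load('side2.npz')
for p,z in [((295,188.5),80),((344,180),80)]:
    w=px_z(s,*p,z); print(p,w.round(1),Rz.inv().apply(w-[o[0],o[1],0]).round(1))
```

```text
unit origin [ 571.22261682 -153.54857251]
169 [25.9  0.4 72.3] [ 10.2 -16.2  51. ] [40.1 18.  79.8]
[ 17.8 -16.2  59.1] [ 20.4 -16.2  65.1] [ 28.1 -15.2  58.6] [ 18.2 -14.8  68.1] [ 32.2 -14.7  54.1] [ 35.2 -14.5  56.9] [ 38.3 -14.3  59.2] [ 22.4 -14.2  62. ] [ 25.9 -13.8  61.3] [ 29.  -13.6  63.2] [ 32.8 -13.2  61. ] [ 19.2 -13.1  72. ] [ 35.7 -13.   64.1] [ 18.1 -12.6  54.4] [ 39.2 -12.6  63.8] [ 23.2 -12.6  67.8] [ 26.4 -12.3  68.8] [ 30.2 -11.9  66.1] [ 32.8 -11.8  71.2] [ 17.4 -11.6  71.9] [ 20.4 -11.4  74.9] [ 36.5 -11.3  69. ] [ 23.6 -11.1  75.7] [ 40.1 -11.   68. ] [ 27.5 -10.6  72.3] [ 30.7 -10.3  73.2] [ 34.  -10.1  73.9] [18.7 -9.8 73.6] [37.7 -9.6 71.8] [22.  -9.5 74.4] [17.2 -9.5 59. ] [25.8 -9.1 71.2] [29.  -8.8 72.3] [10.9 -8.7 67.1] [32.2 -8.5 73.7] [14.7 -8.2 64.4] [35.6 -8.2 73. ] [17.4 -8.1 69.4] [20.  -8.1 75.6] [39.3 -7.8 71.2] [23.5 -7.7 74. ] [27.  -7.3 73.3] [30.1 -7.1 74.9] [12.4 -6.8 67.4] [18.1 -6.6 76. ] [33.9 -6.6 72. ] [15.7 -6.6 68.5] [37.  -6.4 74.4] [21.8 -6.2 73.5] [25.  -5.9 74.8] [10.2 -5.5 70.5] [28.8 -5.4 71.8] [31.4 -5.3 76.6] [13.9 -5.  68. ] [
[... 1665 characters left out ...]
[20.1 14.  72.6] [36.2 14.2 67.7] [18.  14.4 62.9] [39.7 14.6 67. ] [24.4 14.8 66. ] [27.5 15.  68.3] [31.5 15.7 63.9] [18.5 15.7 70.4] [34.7 15.9 65.3] [37.7 16.  68.2] [22.8 16.5 64.1] [25.9 16.7 66.2] [29.2 16.9 67.2] [32.4 17.2 68.6] [20.3 17.6 69.1] [36.4 17.8 64.4] [18.  18.  60.4] 
bracket 118 [-0.1 12.5 79.8] [ -8.7 -25.1  72.3] [ 6.3 60.5 83.5]
cover [ 55.9 -62.9  82.3]
(320.5, 172) [ 617.5 -113.6   80. ] [-1.3 61.1 80. ]
(345, 201) [ 548.8 -171.3   80. ] [ -0.7 -28.6  80. ]
(339, 155) [ 656.8 -157.1   88. ] [57.3 63.7 88. ]
(374, 198) [ 555.2 -238.4   88. ] [ 55.2 -66.4  88. ]
(295, 188.5) [ 619.9 -111.3   80. ] [-1.6 64.4 80. ]
(344, 180) [ 528.8 -187.1   80. ] [ -1.2 -54.1  80. ]
```

View pics/b2.png

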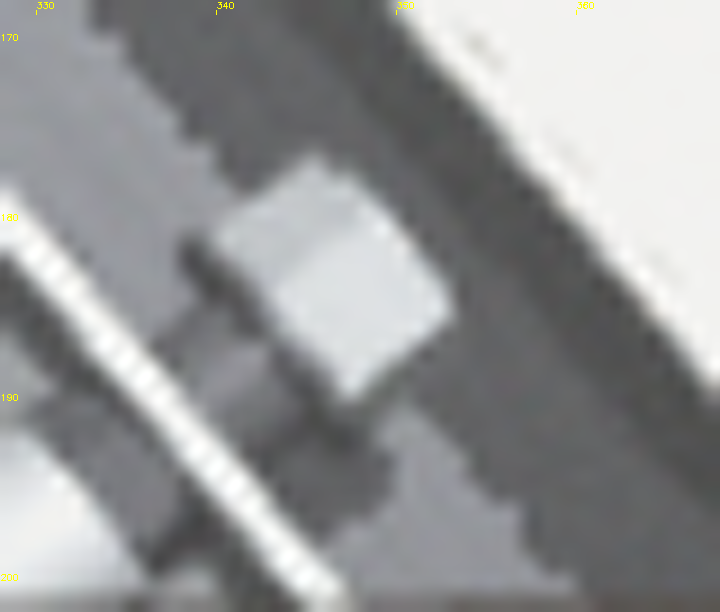

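The ridge of the head, the corner on top, sits off-centre toward +y by roughly 0.4 rad. It should turn toward the middle, where the flats are square to left and right. I'll wait a little and check the rate.

Request:
send_rows:
  steps:
    - [[0, 0, 0], [0, 0, -0.018]]
    - [[0, 0, 0], [0, 0, 0]]
    - [[0, 0, 0], [0, 0, 0]]
    - [[0, 0, 0], [0, 0, 0]]
    - [[0, 0, 0], [0, 0, 0]]
    - [[0, 0, 0], [0, 0, 0]]
    - [[0, 0, 0], [0, 0, 0]]
    - [[0, 0, 0], [0, 0, 0]]
    - [[0, 0, 0], [0, 0, 0]]
    - [[0, 0, 0], [0, 0, 0]]

```text
time_s: 6.92
tcp_pos: [459.1, -186.5, 185.3]
tool_rot: [0.0, 0.905, -0.426, 0.0]
contact_force: [0.4, -1.5, -0.5]
finger_gap: 85.2
```

```bash
cat > bolt.py <<'E'
from h import *
from cell import r
import sys
yaw=-0.88; o=np.array([571.22,-153.55,0]); Rz=R.from_euler('z',yaw)
t0=r.get_state()['time_s']; cs=[r.read_camera('top') for _ in range(4)]
c=cs[0]; im=np.mean([k['img'].astype(float) for k in cs],0).astype(np.float32)
# rectified view: unit x to the right(20..38), y up (25..-25), plane z=73, 12 px/mm
xs=np.arange(14,46,.1); ys=np.arange(24,-24,-.1)
g=np.stack(np.meshgrid(xs,ys),-1); P=np.concatenate([g,np.full(g.shape[:2]+(1,),73.)],-1).reshape(-1,3)
uv=proj(c,Rz.apply(P)+o).reshape(g.shape).astype(np.float32)
out=cv2.remap(im,uv[...,0],uv[...,1],cv2.INTER_CUBIC)
o8=np.clip(out,0,255).astype(np.uint8)[:,:,::-1].copy()
for y in range(-20,21,5): cv2.putText(o8,str(y),(0,int((24-y)*10)+4),0,.35,(0,255,255),1)
cv2.imwrite(sys.argv[1],o8); print('t',t0)
pr=out[:,80:200].mean((1,2)); print([(int(y),int(v)) for y,v in zip(np.arange(20,-21,-1),pr[40::10])])
E
python3 bolt.py pics/b3.png
```

```text
t 6.9167
[(20, 124), (19, 132), (18, 150), (17, 174), (16, 196), (15, 208), (14, 209), (13, 208), (12, 207), (11, 207), (10, 207), (9, 207), (8, 207), (7, 208), (6, 210), (5, 211), (4, 213), (3, 216), (2, 216), (1, 215), (0, 215), (-1, 216), (-2, 216), (-3, 215), (-4, 215), (-5, 215), (-6, 214), (-7, 215), (-8, 217), (-9, 219), (-10, 214), (-11, 193), (-12, 157), (-13, 119), (-14, 99), (-15, 101), (-16, 112), (-17, 120), (-18, 123), (-19, 124), (-20, 123)]
```

View pics/b3.png

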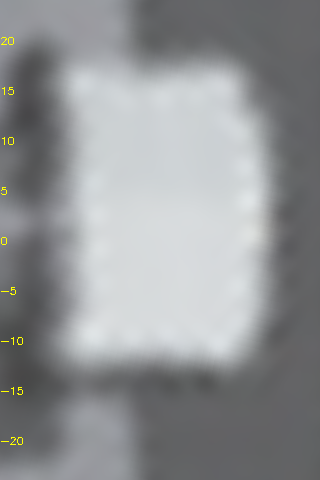

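Ridge at y≈+4.6 mm, edges at +17 and -12: the head is 0.27 rad from square at 6.95 s and closing, so it should be square at about 9.2 s. I'm moving in so the fingers close near that time.

Request:
send_rows:
  steps:
    - [[1.88, -2.7, 0], [0, 0, 0]]
    - [[1.88, -2.7, 0], [0, 0, 0]]
    - [[1.88, -2.7, 0], [0, 0, 0]]
    - [[1.86, -2.65, 0], [0, 0, 0]]
    - [[0, 0, 1], [0, 0, 0]]
    - [[0, 0, 2], [0, 0, 0]]
    - [[0, 0, 2], [0, 0, 0]]
    - [[0, 0, 0.5], [0, 0, 0]]
    - [[0, 0, 0], [0, 0, 0]]
    - [[0, 0, 0], [0, 0, 0]]
  claw: 0

```text
time_s: 7.95
tcp_pos: [590.0, -176.0, 130.8]
tool_rot: [0.0, 0.905, -0.426, 0.0]
contact_force: [-0.0, 0.1, -0.3]
finger_gap: 85.8
```

Request:
send_rows:
  steps:
    - [[0, 0, 1], [0, 0, 0]]
    - [[0, 0, 1], [0, 0, 0]]
    - [[0, 0, 1], [0, 0, 0]]
    - [[0, 0, 1], [0, 0, 0]]
    - [[0, 0, 1], [0, 0, 0]]
    - [[0, 0, 1], [0, 0, 0]]
    - [[0, 0, 0.7], [0, 0, 0]]
    - [[0, 0, 0.3], [0, 0, 0]]
    - [[0, 0, 0], [0, 0, 0]]
    - [[0, 0, 0], [0, 0, 0]]

```text
time_s: 8.78
tcp_pos: [589.9, -175.8, 60.3]
tool_rot: [0.0, 0.905, -0.426, -0.0]
contact_force: [0.4, 0.6, 0.1]
finger_gap: 85.4
```

Request:
send_rows:
  steps:
    - [[0, 0, 0], [0, 0, 0]]
    - [[0, 0, 0], [0, 0, 0]]
    - [[0, 0, 0], [0, 0, 0]]
    - [[0, 0, 0], [0, 0, 0]]
    - [[0, 0, 0], [0, 0, 0]]
    - [[0, 0, 0], [0, 0, 0]]
    - [[0, 0, 0], [0, 0, 0]]
    - [[0, 0, 0], [0, 0, 0]]
    - [[0, 0, 0], [0, 0, 0]]
    - [[0, 0, 0], [0, 0, 0]]
  claw: 1
  force: 40

```text
time_s: 9.62
tcp_pos: [591.2, -175.8, 61.1]
tool_rot: [-0.0, 0.905, -0.425, 0.001]
contact_force: [5.7, 0.9, 3.3]
finger_gap: 29.7
```

Run:
```python
from h import *
from cell import r
for i in range(3):
    s=r.get_state(); print(s['time_s'],s['finger_gap'],s['tcp_pos'].round(1) if hasattr(s['tcp_pos'],'round') else s['tcp_pos'],np.round(s['contact_force'],1),np.round(s['moment'],2))
    c=r.read_camera('side')
crop(c,'pics/s4.png',270,120,400,220,6)
```

```text
9.6167 29.71919069078995 [ 591.2 -175.8   61.1] [5.7 0.9 3.3] [ 0.25 -1.72  0.48]
9.6667 29.866496465426515 [ 591.2 -175.8   61.1] [5.  1.  3.6] [ 0.32 -1.8   0.49]
9.7167 30.01594785639479 [ 591.2 -175.8   61.1] [4.9 0.5 4. ] [ 0.27 -1.76  0.46]
```

View pics/s4.png

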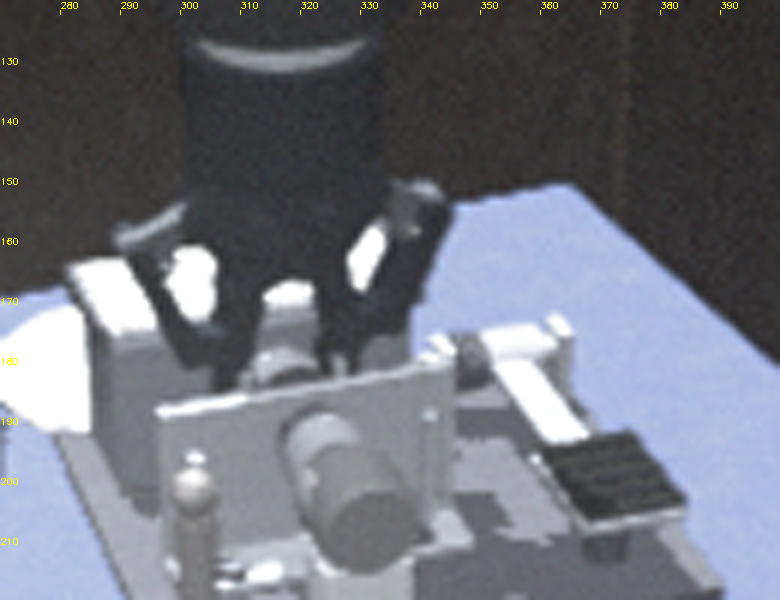

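The finger opening is 30.0 mm, so the grip is across the flats, and the fingers straddle the head at about (317,180) with the pedal still down. I'll take out the small side load and firm up the grip, then check.

Request:
send_rows:
  steps:
    - [[0, -0.1, 0], [0, 0, 0]]
    - [[0, 0, 0], [0, 0, 0]]
    - [[0, 0, 0], [0, 0, 0]]
    - [[0, 0, 0], [0, 0, 0]]
    - [[0, 0, 0], [0, 0, 0]]
    - [[0, 0, 0], [0, 0, 0]]
    - [[0, 0, 0], [0, 0, 0]]
    - [[0, 0, 0], [0, 0, 0]]
    - [[0, 0, 0], [0, 0, 0]]
    - [[0, 0, 0], [0, 0, 0]]
  claw: 1
  force: 60

```text
time_s: 10.6
tcp_pos: [591.2, -175.8, 61.1]
tool_rot: [0.0, 0.905, -0.425, 0.001]
contact_force: [2.9, -1.7, 5.5]
finger_gap: 29.5
```

Request:
send_rows:
  steps:
    - [[0, 0, 0], [0, 0, 0]]
    - [[0, 0, 0], [0, 0, 0]]
    - [[0, 0, 0], [0, 0, 0]]
    - [[0, 0, 0], [0, 0, 0]]
    - [[0, 0, 0], [0, 0, 0]]
    - [[0, 0, 0], [0, 0, 0]]
    - [[0, 0, 0], [0, 0, 0]]
    - [[0, 0, 0], [0, 0, 0]]
    - [[0, 0, 0], [0, 0, 0]]
    - [[0, 0, 0], [0, 0, 0]]

```text
time_s: 11.43
tcp_pos: [591.2, -175.8, 61.1]
tool_rot: [0.0, 0.905, -0.425, 0.001]
contact_force: [3.1, -2.5, 5.8]
finger_gap: 29.3
```

Run:
```python
from h import *
from cell import r
c=r.read_camera('side'); s=r.get_state()
for k in('time_s','finger_gap','tcp_pos','contact_force','moment','joint_velocities'): print(k,np.round(s[k],3))
Rz=R.from_euler('z',-0.88); print('grasp unit',Rz.inv().apply(np.array(s['tcp_pos'])+[0,0,-3]-[571.22,-153.55,0]).round(1))
crop(c,'pics/s5.png',270,130,400,230,6)
```

```text
time_s 11.483
finger_gap 29.229
tcp_pos [ 591.221 -175.788   61.126]
contact_force [ 2.817 -2.546  6.426]
moment [-0.729 -0.978  0.521]
joint_velocities [-0.001 -0.001  0.002 -0.002 -0.001 -0.001]
grasp unit [29.9  1.2 58.1]
```

View pics/s5.png

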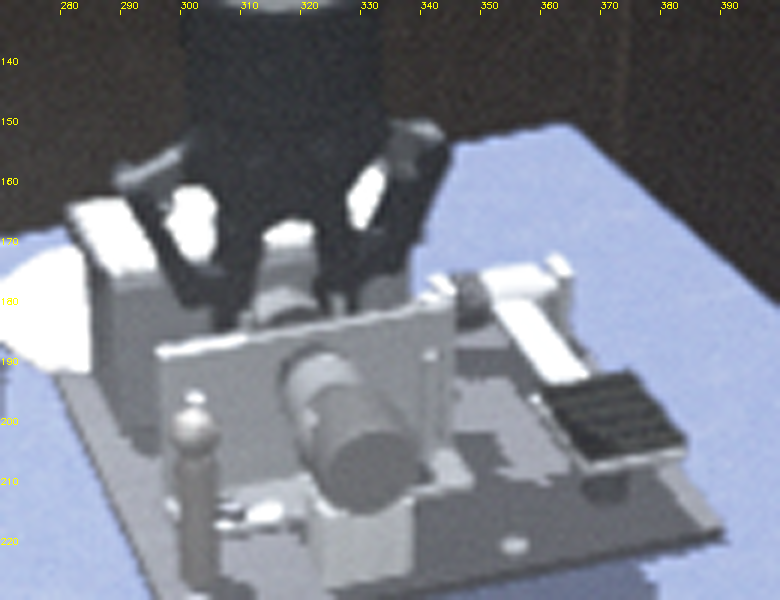

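```bash
python3 -c "
from cell import r
print(r.hand_in()); print(r.get_state()['finger_gap'])"
```

```text
the job is handed in; nothing more can be done
None
the job is handed in; nothing more can be done
```

I pushed the pedal down onto its stop with the closed fingers, and the cover slid back. I then reached into the gap and gripped the bolt head with the grip set to 60 N. I timed the closing for when two flats faced left and right. The job was handed in at about 11.5 s, still holding.

**Pedal:** The contact force rose to about 18 N on the stop. The last side picture shows the pad still level and down.

**Grip:** The opening read 29.2–30.0 mm, which matches the 30 mm across flats. The grasp point is at about [30, 1, 58] mm in the unit frame, by my camera estimate of the unit's position, so about 2–3 mm from the head centre. The tool pose and opening held steady for about 1.7 s after I firmed the grip. I have no direct reading of the bolt's speed, so that it has stopped is inferred from this.

**Bystanders:** The punch is still in place in the last picture. I did not look again at the solder tin, oil bottle and cutters, but the arm did not come near them.

**Side load:** A small load of about 7 N remains on the tool, because the grip sits about 1 mm off centre. I shifted the tool 1 mm to relieve it. The sideways part fell from about 5 N to 4 N, but the upward part rose, so the total stayed about the same.

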